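# Lay out the gas-filling fittings on their silhouette pads

### The arm

A 6-joint arm with a two-finger parallel gripper is mounted at the origin on the work surface. World frame = base frame: x ahead of the robot, y to its left, z up, the work surface at z = 0. Lengths are in m, angles in rad, forces in N, time in s.
With the tool pointing down it reaches from about 0.225 to 0.875 m from the base axis. Payload 3.4 kg.
Tool frame: the origin (TCP) lies at the very end of the fingers, on their centre line; the grasp point (between the pads) lies 19 mm behind it; z points along the fingers, y is the line along which they close (so a half turn about z gives the same grasp; the last joint's range is limited). The gripper opens to 85 mm and grips with 20 to 120 N. Pads are 22 mm wide; open, the fingers measure 114 mm over their backs; the gripper's body (76 mm by 85 mm) begins 54 mm behind the grasp point. The pads swing forward as they close: fully open they stand 13 mm farther back than shut.
Start: joints at [-1.257, 0.276, 1.505, -0, 1.361, -0.121], TCP at [0.242, -0.522, 0.231] pointing down, gripper open.
Joint ranges: [-2.89, 2.89], [-0.75, 2.08], [0.22, 2.7], [-1.18, 4.32], [0.11, 2.71], [-2.7, 2.7]. Speed limits (rad/s): [2.57, 2.57, 3.14, 3.14, 3.14, 3.14].

### API

Orientations are given as a unit quaternion [w, x, y, z].
In Python, from rig import manip, get_image, camera_info gives the robot as it stands. The module is installed in compiled form; this text tells all that it offers.
- The arm moves only by the shell command python3 -m crank 'ROWS' [FORCE]. ROWS is a JSON object of lists of equal length, an entry for each row: "translation": the shift along the tool's x, y, z in mm, a list of three; "roll": the turn about the tool's z in rad; "fingers": the opening, from 0 (shut) to 1 (fully open). A call has 1 to 8 rows; each row shifts and turns the commanded pose from where the row before left it, along the tool's axes as they then stand; what a row does not reach is not made up. A row lasts 1/10 s, in which the tool goes at most 50 mm and 8.59 degrees, less where a joint would pass 70% of its speed; a pose out of reach is approached as far as the arm can. A call is refused whole if a number of a shift passes 50 or a number of a turn 0.15, either way. A call with a gripper value outside its range is refused whole. The fingers move at their own pace and stop on an object; FORCE is the grip in N (left out, the last holds). Time passes only in rows, so rows that do not move let the fingers close. It gives the time, the measured TCP pose, the force, the opening and the grip force at its end, in the units of the state.
- manip.get_state(): the state, without advancing time (a new reading comes with each control period).
- get_image(name): name is "scene" or "top" or "wrist"; returns the picture (400x640x3 uint8, blue, green, red); there is no depth.
- camera_info(name): a dict with "mtx" (3x3 intrinsics, pixels), "D" ([k1, k2, p1, p2, k3] as OpenCV has them; the pictures are not rectified), "rvec" (rotation vector, rad) and "tvec" (3), from world to camera coordinates, as OpenCV has them. Camera axes: x right, y down, z forward; pixel columns grow to the right and rows downward; lengths in m; the calibration is good to about 2 mm. A picture is of the moment at which its call begins: read the wrist's pose just before it. camera_info takes no time and is no camera call; for the wrist camera it gives the pose at the moment of the call.
- manip.sign_off(): hands the job in; it is judged then, once.
The state is a dict: "clock": time; "qpos": joint angles; "qd": joint speeds; "effort": joint torques, N m; "position": TCP position; "ee_rot": TCP orientation; "contact_force": force on the tool from outside, world axes, zero at the start; "moment": the same for the moment, N m; "width": finger opening in m; "gripper_force": force on a finger pad.
Only numpy, scipy, OpenCV 4.12 (cv2) and the standard library are available. Lean on these libraries where they do the work, as an engineer would, in place of code of your own. Each camera call takes 0.05 s, during which the arm holds its last target. There are 200 camera calls.

### The job

Put each of the four loose fittings (pressure gauge, pipe tee, hexagon nut and lever valve) on the plywood pad that bears its black silhouette, covering the silhouette and turned the way it shows. Lay each one flat on its pad the same side up as it lies now, set it down rather than dropping it, and leave all four at rest.

Things in the scene. Friction and masses are not known exactly. Their poses are not given: they have to be found in the camera images.
- gauge: pressure gauge on its back, dial up: round steel case 50 mm in diameter, 28 mm high, white dial; brass stem 14 mm wide along +x to 55 mm from the case centre, its axis 14 mm up. Origin: centre of the case's underside, z up. About 0.2 kg. Held well across the case, fingers closing along y.
- tee: brass pipe tee lying flat: run along y, 76 mm long; branch along +x, ending 52 mm from the run's axis; tubes 24 mm in diameter, 12 mm long collars of 30 mm diameter at the three ends, axes 15 mm up. Origin: under the crossing of the axes, at the underside; z up. About 0.3 kg. Held well across the branch at x = 27 mm (plain tube from 15 to 40 mm), fingers closing along y.
- nut: brass hexagon union nut lying flat, 46 mm across the flats, 26 mm high, with a hole of about 26 mm through it. Origin: centre of the underside, z up; x is normal to a flat (so flats lie at every 60 degrees from x). About 0.2 kg. Turning it by any multiple of 60 degrees makes no difference.
- valve: brass ball valve, steel lever on top: body along x, 70 mm long, round middle 30 mm in diameter, hexagon ends 34 mm across from 21 to 35 mm off the middle, axis 17 mm up; lever 16 mm wide, x = -10 to 62 mm, 38 to 42 mm up. Origin: under the lever's pivot (middle of the body), at the underside; z up. About 0.35 kg. Held well across the middle, fingers closing along y astride the lever.
- gauge_pad: fixed plywood pad, 120 (x) x 90 (y) x 5 mm thick, with a black silhouette of the gauge (disc with a short bar) on top. Origin: centre of its underside, z up. The gauge is right with its origin at the pad's x = -18 mm, y = 0, z = 5 mm and its x axis along the pad's +x; the bar of the silhouette, for the stem, points to +x.
- tee_pad: fixed plywood pad, 120 (x) x 90 (y) x 5 mm thick, with a black silhouette of the tee (a T) on top. Origin: centre of its underside, z up. The tee is right with its origin at the pad's x = -18 mm, y = 0, z = 5 mm and its x axis along the pad's +x; the T's stem, for the branch, points to +x.
- nut_pad: fixed plywood pad, 120 (x) x 90 (y) x 5 mm thick, with a black silhouette of the nut (a hexagon with a round hole) on top. Origin: centre of its underside, z up. The nut sits right when its origin is over the pad's origin (on the upper face, 5 mm above it) and its x axis is along the pad's x, or any multiple of 60 degrees from it.
- valve_pad: fixed plywood pad, 120 (x) x 90 (y) x 5 mm thick, with a black silhouette of the valve (a body with two wider ends and a lever sticking out at one end) on top. Origin: centre of its underside, z up. The valve is right with its origin at the pad's x = -18 mm, y = 0, z = 5 mm and its x axis along the pad's +x; the lever of the silhouette points to +x.
There are look-alikes about, which are no part of the job. What is shaped like the valve but green, pink or red is not meant.

How it is judged:
At the end, for the whole second after the job is handed in: Each fitting lies flat on its own pad, the same side up as at the start, within 12 mm in each of the pad's directions of where its silhouette is drawn and within 0.25 rad of the way it shows (the nut: of any of its six equal ways), released and at rest (x of gauge in the frame of gauge_pad between -0.03 and -0.006 m and y of gauge in the frame of gauge_pad between -0.012 and 0.012 m and z of gauge in the frame of gauge_pad between 0.002 and 0.01 m and angle between each of gauge, tee, nut, valve's own z axis and vertical below 0.12 rad and linear speed of each of gauge, tee, nut, valve below 0.02 m/s and angular speed of each of gauge, tee, nut, valve below 0.2 rad/s and angle between the x axis of gauge and the x axis of gauge_pad, either way round below 0.25 rad and x of gauge_pad in the frame of gauge above 0 m and x of tee in the frame of tee_pad between -0.03 and -0.006 m and y of tee in the frame of tee_pad between -0.012 and 0.012 m and z of tee in the frame of tee_pad between 0.002 and 0.01 m and angle between the x axis of tee and the x axis of tee_pad, either way round below 0.25 rad and x of tee_pad in the frame of tee above 0 m and x of nut in the frame of nut_pad between -0.012 and 0.012 m and y of nut in the frame of nut_pad between -0.012 and 0.012 m and z of nut in the frame of nut_pad between 0.002 and 0.01 m and (angle between the x axis of nut and the x axis of nut_pad, either way round below 0.25 rad or angle between the x axis of nut and the x axis of nut_pad, either way round between 0.797 and 1.297 rad) and x of valve in the frame of valve_pad between -0.03 and -0.006 m and y of valve in the frame of valve_pad between -0.012 and 0.012 m and z of valve in the frame of valve_pad between 0.002 and 0.01 m and angle between the x axis of valve and the x axis of valve_pad, either way round below 0.25 rad and x of valve_pad in the frame of valve above 0 m); the robot touches nothing.
It fails at once if a fitting is dropped: it falls free, out of the fingers, faster than 0.4 m/s while more than 25 mm above the bench ((contact force between the fingers and gauge below 0.01 N and height (world z) of gauge above 0.025 m and linear speed of gauge above 0.4 m/s) or (contact force between the fingers and tee below 0.01 N and height (world z) of tee above 0.025 m and linear speed of tee above 0.4 m/s) or (contact force between the fingers and nut below 0.01 N and height (world z) of nut above 0.025 m and linear speed of nut above 0.4 m/s) or (contact force between the fingers and valve below 0.01 N and height (world z) of valve above 0.025 m and linear speed of valve above 0.4 m/s)).
It also fails if it takes over 115 s, if anything falls off the work surface, if the arm or the gripper's body presses on something with over 40 N, if the wrist force passes 120 N, or if a joint passes its speed limit or range.

## Working session

There is one attempt and no reset: what is moved stays moved. The work goes in short steps, Python scripts to look and compute and a shell command to move; the robot and the scene stay as the last step left them, time stands still between calls to the robot, and variables do not carry over. Pictures are saved under pics/ and viewed, at most 14 in all, crops included, and the job is handed in when it is done.

```bash
mkdir -p pics; python3 - <<'E'
from rig import manip,get_image,camera_info
import cv2
for n in("top","scene"):
    cv2.imwrite(f"pics/{n}0.png",get_image(n)); print(n,camera_info(n))
print(manip.get_state())
E
```

```text
top {'mtx': array([[506.32739571,   0.        , 319.09850098],
       [  0.        , 506.32739571, 193.07304358],
       [  0.        ,   0.        ,   1.        ]]), 'D': array([-0.12832463,  0.        ,  0.        ,  0.        ,  0.        ]), 'rvec': array([ 2.15995934, -2.18404048,  0.07552734]), 'tvec': array([0.01947722, 0.55152197, 1.46652041])}
scene {'mtx': array([[396.51150721,   0.        , 318.199977  ],
       [  0.        , 396.51150721, 203.76092466],
       [  0.        ,   0.        ,   1.        ]]), 'D': array([-0.07276072,  0.        ,  0.        ,  0.        ,  0.        ]), 'rvec': array([ 2.12140907,  1.31008527, -0.50450576]), 'tvec': array([-0.24601783, -0.36352698,  1.38769267])}
{'clock': 0.1, 'qpos': array([-1.25703063e+00,  2.76556010e-01,  1.50600937e+00,  2.78034607e-05,
        1.36072478e+00, -1.21001198e-01]), 'qd': array([-0.00071227, -0.00183933, -0.00204858, -0.00113028, -0.00027631,
       -0.00082385]), 'effort': array([ 8.55718863e-04, -4.17699945e+01, -2.46405977e+01, -3.45263279e-04,
        5.79659725e-03,  1.18764228e-05]), 'position': array([ 0.2420446 , -0.52104786,  0.23051126]), 'ee_rot': array([-8.46121789e-04,  9.76465393e-01,  2.15672473e-01, -6.81475541e-05]), 'contact_force': array([-0.07713133,  0.22474796,  0.33164296]), 'moment': array([-0.03271096,  0.02680245, -0.00212568]), 'gripper_force': 0.0, 'width': 0.08527678714233167}
```

View pics/top0.png

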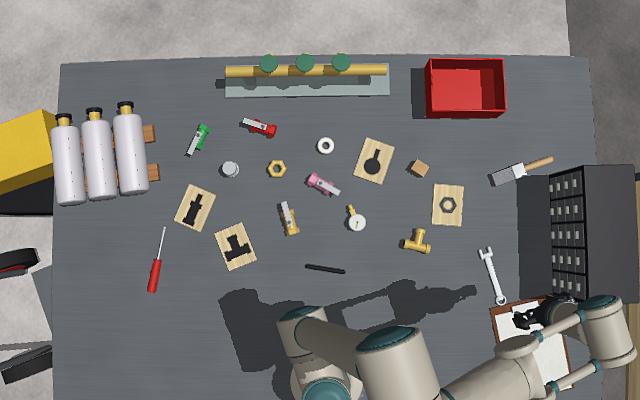

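View pics/scene0.png

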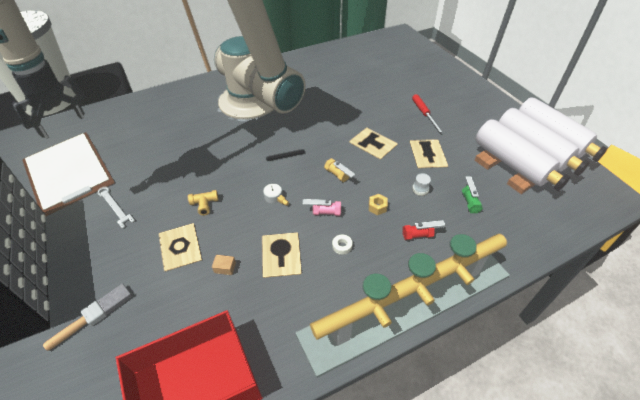

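```bash
cat > h.py <<'E'
import cv2,numpy as np
from rig import manip,get_image,camera_info
def rays(ci,px,z):
    p=cv2.undistortPoints(np.float64(px).reshape(-1,1,2),ci["mtx"],ci["D"]).reshape(-1,2)
    R=cv2.Rodrigues(ci["rvec"])[0]; c=-R.T@np.ravel(ci["tvec"])
    d=np.c_[p,np.ones(len(p))]@R
    return (c+d*((z-c[2])/d[:,2])[:,None])[:,:2]
def pix(m): y,x=np.nonzero(m); return np.c_[x,y]
def rect(P):  # centre, long axis angle, (long, short) in mm
    c,(w,h),_=r=cv2.minAreaRect(np.float32(P*1000)); b=cv2.boxPoints(r)
    e=max((b[1]-b[0],b[2]-b[1]),key=np.linalg.norm)
    return np.array(c)/1000,np.arctan2(e[1],e[0]),(max(w,h),min(w,h))
def blob(mask,u,v,r=40):
    """component of mask nearest (u,v)"""
    n,l,s,c=cv2.connectedComponentsWithStats(mask.astype(np.uint8))
    k=1+np.argmin([np.hypot(*(c[i]-(u,v)))+(1000 if s[i][4]<12 else 0) for i in range(1,n)])
    return l==k
def pad(im,ci,u,v):
    h=cv2.cvtColor(im,cv2.COLOR_BGR2HSV)
    wood=(h[...,0]>8)&(h[...,0]<30)&(h[...,1]>40)&(h[...,1]<150)&(h[...,2]>140)
    m=blob(cv2.morphologyEx(wood.astype(np.uint8),cv2.MORPH_OPEN,np.ones((3,3))),u,v)
    hull=cv2.convexHull(pix(m).astype(np.int32)); f=np.zeros(m.shape,np.uint8); cv2.fillConvexPoly(f,hull,1)
    k=max(1,int(np.sqrt(f.sum())/25)); inn=cv2.erode(f,np.ones((3,3)),iterations=k+1)>0
    dark=inn&(h[...,2]<90)
    c,a,s=rect(rays(ci,hull.reshape(-1,2),.005)); d=rays(ci,pix(dark),.005).mean(0)
    if np.dot(c-d,[np.cos(a),np.sin(a)])<0: a+=np.pi
    return c,(a+np.pi)%(2*np.pi)-np.pi,s,np.hypot(*(c-d))*1000
E
python3 - <<'E'
from h import *
im=cv2.imread("pics/top0.png"); ci=camera_info("top")
cv2.imwrite("pics/crop.png",cv2.resize(im[115:275,165:475],None,fx=2.5,fy=2.5,interpolation=cv2.INTER_CUBIC))
for n,u,v in(("gauge",374,160),("tee",236,246),("nut",448,205),("valve",195,207)): print(n,pad(im,ci,u,v))
for n,u,v,z in(("gauge",357,223,.028),("tee",417,241,.02),("nut",277,169,.026),("valve",289,218,.04),("stem",350,210,.014)): print(n,rays(ci,[[u,v]],z),cv2.cvtColor(im,40)[v,u])
ci=camera_info("wrist");print(ci); cv2.imwrite("pics/w0.png",get_image("wrist"))
E
```

```text
gauge (array([ 0.6498092, -0.1507719]), np.float32(-0.35953975), (121.8272705078125, 91.8348159790039), np.float64(11.783600315375931))
tee (array([0.42331268, 0.27585275]), np.float32(-1.1891842), (90.61941528320312, 65.08890533447266), np.float64(9.515807715582898))Traceback (most recent call last):
  File "<stdin>", line 4, in <module>
  File "h.py", line 25, in pad
    c,a,s=rect(rays(ci,hull.reshape(-1,2),.005)); d=rays(ci,pix(dark),.005).mean(0)
                                                    ~~~~^^^^^^^^^^^^^^^^^^^
  File "h.py", line 4, in rays
    p=cv2.undistortPoints(np.float64(px).reshape(-1,1,2),ci["mtx"],ci["D"]).reshape(-1,2)
      ~~~~~~~~~~~~~~~~~~~^^^^^^^^^^^^^^^^^^^^^^^^^^^^^^^^^^^^^^^^^^^^^^^^^^
cv2.error: OpenCV(4.12.0) /io/opencv/modules/calib3d/src/undistort.dispatch.cpp:347: error: (-215:Assertion failed) CV_IS_MAT(_src) && CV_IS_MAT(_dst) && (_src->rows == 1 || _src->cols == 1) && (_dst->rows == 1 || _dst->cols == 1) && _src->cols + _src->rows - 1 == _dst->rows + _dst->cols - 1 && (CV_MAT_TYPE(_src->type) == CV_32FC2 || CV_MAT_TYPE(_src->type) == CV_64FC2) && (CV_MAT_TYPE(_dst->type) == CV_32FC2 || CV_MAT_TYPE(_dst->type) == CV_64FC2) in function 'cvUndistortPointsInternal'
```

View pics/crop.png

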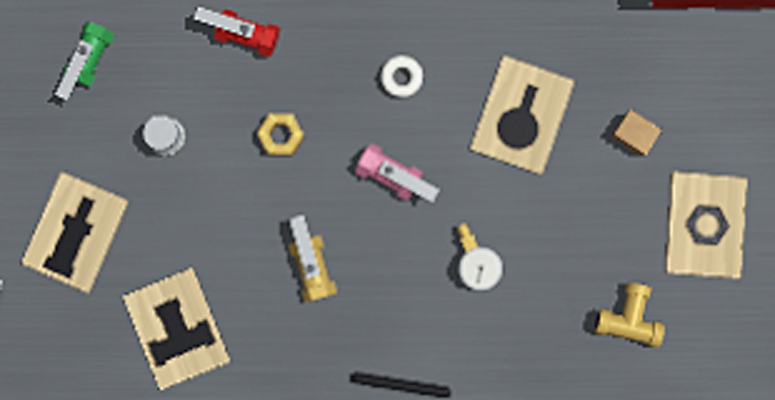

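```bash
sed -i 's/MORPH_OPEN,np.ones((3,3))/MORPH_CLOSE,np.ones((9,9))/; s/wood=.*/wood=(h[...,0]>8)\&(h[...,0]<30)\&(h[...,1]>40)\&(h[...,1]<135)\&(h[...,2]>140)/' h.py
python3 - <<'E'
from h import *
np.set_printoptions(precision=4,suppress=True)
im=cv2.imread("pics/top0.png"); ci=camera_info("top"); h=cv2.cvtColor(im,40)
for n,u,v in(("gauge",374,160),("tee",236,246),("nut",448,205),("valve",195,207)):
  try: print(n,pad(im,ci,u,v))
  except Exception as e: print(n,"fail")
f=lambda x,y:(x/2.5+165-.3,y/2.5+115-.3)
brass=(h[...,0]>12)&(h[...,0]<32)&(h[...,1]>135)&(h[...,2]>90)
steel=(h[...,1]<40)&(h[...,2]>150)
g=blob(steel,357,223);d=rays(ci,pix(g),.028);s=rays(ci,pix(blob(brass,350,210)),.014);print("gauge",rect(d),d.mean(0),"stem",s.mean(0),np.arctan2(*(s.mean(0)-d.mean(0))[::-1]))
p=rays(ci,pix(blob(steel,287,215)),.042);print("lever",rect(p),p.mean(0))
p=rays(ci,pix(blob(brass,291,222)),.017);print("vbody",rect(p),p.mean(0))
p=rays(ci,pix(blob(brass,277,169)),.026);print("nut",rect(p),p.mean(0))
p=rays(ci,pix(blob(brass,417,241)),.015);print("tee",rect(p),p.mean(0))
q=rays(ci,[f(598,322),f(657,333),f(639,292)],.022);print(q,np.arctan2(*(q[1]-q[0])[::-1]),np.hypot(*(q[1]-q[0])))
w=camera_info("wrist");R=cv2.Rodrigues(w["rvec"])[0];print(-R.T@np.ravel(w["tvec"]),R,w["mtx"],w["D"])
E
```

```text
gauge (array([ 0.6498, -0.1508]), np.float32(-0.35953975), (121.8272705078125, 91.8348159790039), np.float64(11.783600315375931))
tee (array([0.3977, 0.2656]), np.float32(0.38070893), (121.89470672607422, 90.56871032714844), np.float64(6.603418346032808))
nut (array([ 0.5142, -0.3692]), np.float32(-0.09538674), (123.05500030517578, 89.53522491455078), np.float64(1.8110075326650263))
valve (array([0.5144, 0.3886]), np.float32(-0.4087441), (121.64839935302734, 91.94564819335938), np.float64(11.800498659121809))
gauge (array([ 0.4653, -0.0965]), np.float32(1.558755), (46.78607940673828, 46.682655334472656)) [ 0.4651 -0.0966] stem [ 0.502  -0.0765] 0.49865878328846247
lever (array([0.4923, 0.1083]), np.float32(0.26475167), (73.06656646728516, 17.401460647583008)) [0.4948 0.1087]
vbody (array([0.4711, 0.0894]), np.float32(0.27153516), (67.20073699951172, 10.104552268981934)) [0.4717 0.0902]
nut (array([0.6364, 0.1431]), np.float32(-1.0601064), (23.833955764770508, 7.059514999389648)) [0.6375 0.1418]
tee (array([ 0.4225, -0.2683]), np.float32(-0.34544006), (43.95812225341797, 19.617944717407227)) [ 0.4199 -0.2698]
[[ 0.4008 -0.2333]
 [ 0.3868 -0.3026]
 [ 0.4352 -0.2824]] -1.769035051781158 0.07070641447744433
[ 0.3142 -0.4873  0.3736] [[ 0.4207 -0.9072 -0.0017]
 [-0.8624 -0.4005  0.3097]
 [-0.2816 -0.1288 -0.9508]] [[357.3003   0.     317.4285]
 [  0.     357.3003 197.9642]
 [  0.       0.       1.    ]] [-0.0692  0.      0.      0.      0.    ]
```

```bash
cat >> h.py <<'E'
def yaw():
    w,x,y,z=manip.get_state()["ee_rot"]; return np.arctan2(2*(x*y+w*z),1-2*(y*y+z*z))
def go(x,y,z,psi):
    """total shift (mm) along present tool axes, roll still to do"""
    p=manip.get_state()["position"]; a=yaw(); d=(np.array([x,y,z])-p)*1000
    r=-((psi-a+np.pi)%(2*np.pi)-np.pi)
    print("shift",np.round([d[0]*np.cos(a)+d[1]*np.sin(a),d[0]*np.sin(a)-d[1]*np.cos(a),-d[2]],1),"roll",round(r,3),"yaw",round(a,3),"q6",manip.get_state()["qpos"][5].round(2))
def snap(n):
    ci=camera_info("wrist"); im=get_image("wrist"); cv2.imwrite(f"pics/{n}.png",im); return im,ci
E
python3 -m crank '{"translation":[[33,-18.5,0],[33,-18.5,0],[33,-18.5,0],[33,-18.5,0],[33,-18.5,0],[33,-18.5,0],[33,-18.5,0],[33,-18.5,0]],"roll":[0,0,0,0,0,0,0,0],"fingers":[1,1,1,1,1,1,1,1]}' 40
python3 -m crank '{"translation":[[0,0,0],[0,0,0],[0,0,0],[0,0,0],[0,0,0],[0,0,0]],"roll":[0.14,0.14,0.14,0.14,0.09,0],"fingers":[1,1,1,1,1,1]}'
python3 -c "
from h import *
go(.42,-.275,.23,-.25); im,ci=snap('w1')
w=np.pad(np.array([[.42,-.275]]),0)"
```

```text
clock: 0.9
position: [0.4198, -0.2746, 0.231]
ee_rot: [-0.0, 0.976, 0.216, -0.0]
contact_force: [-0.5, 1.2, -0.2]
width: 0.0851
gripper_force: 0.0
clock: 1.5
position: [0.4191, -0.2758, 0.2309]
ee_rot: [-0.0, 0.994, -0.107, -0.0]
contact_force: [-1.0, -0.2, 0.4]
width: 0.0854
gripper_force: 0.0
shift [ 0.7 -1.   0.9] roll 0.035 yaw -0.215 q6 1.06
```

View pics/w1.png

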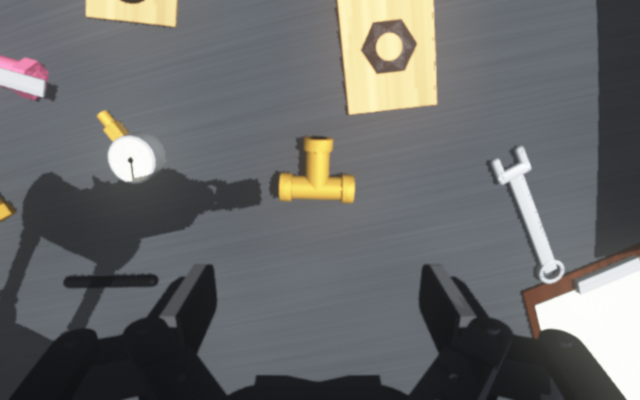

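```bash
python3 - <<'E'
from h import *
np.set_printoptions(precision=4,suppress=True)
im=cv2.imread("pics/w1.png"); ci=camera_info("wrist"); h=cv2.cvtColor(im,40)
brass=(h[...,0]>12)&(h[...,0]<32)&(h[...,1]>150)&(h[...,2]>90)
m=blob(brass,318,175); p=pix(m); print(p.min(0),p.max(0),len(p))
P=rays(ci,p,.015); print(rect(P))
q=rays(ci,[[281,188],[354,188.5],[318,142]],.016); print(q)
d=q[1]-q[0]; a=np.arctan2(d[1],d[0])+np.pi/2; print("tee angle",a,np.hypot(*d),np.hypot(*(q[2]-q[:2].mean(0))))
o=q[:2].mean(0);print("o",o); g=o+.027*np.array([np.cos(a),np.sin(a)]);print(g)
go(*g,.06,a)
print(pad(im,ci,388,50))
E
```

```text
[279 139] [352 201] 1487
(array([ 0.4121, -0.2722]), np.float32(1.3236148), (76.25096130371094, 65.11531829833984))
[[ 0.4014 -0.2325]
 [ 0.3846 -0.3069]
 [ 0.4402 -0.2805]]
tee angle -0.2208974999434985 0.07631902741963566 0.04844352257101773
o [ 0.393  -0.2697]
[ 0.4193 -0.2756]
shift [  0.2  -0.3 171. ] roll 0.008 yaw -0.213 q6 1.06Traceback (most recent call last):
  File "<stdin>", line 11, in <module>
  File "h.py", line 25, in pad
    c,a,s=rect(rays(ci,hull.reshape(-1,2),.005)); d=rays(ci,pix(dark),.005).mean(0)
                                                    ~~~~^^^^^^^^^^^^^^^^^^^
  File "h.py", line 4, in rays
    p=cv2.undistortPoints(np.float64(px).reshape(-1,1,2),ci["mtx"],ci["D"]).reshape(-1,2)
      ~~~~~~~~~~~~~~~~~~~^^^^^^^^^^^^^^^^^^^^^^^^^^^^^^^^^^^^^^^^^^^^^^^^^^
cv2.error: OpenCV(4.12.0) /io/opencv/modules/calib3d/src/undistort.dispatch.cpp:347: error: (-215:Assertion failed) CV_IS_MAT(_src) && CV_IS_MAT(_dst) && (_src->rows == 1 || _src->cols == 1) && (_dst->rows == 1 || _dst->cols == 1) && _src->cols + _src->rows - 1 == _dst->rows + _dst->cols - 1 && (CV_MAT_TYPE(_src->type) == CV_32FC2 || CV_MAT_TYPE(_src->type) == CV_64FC2) && (CV_MAT_TYPE(_dst->type) == CV_32FC2 || CV_MAT_TYPE(_dst->type) == CV_64FC2) in function 'cvUndistortPointsInternal'
```

```bash
python3 -m crank '{"translation":[[0,0,40],[0,0,40],[0,0,40],[0,0,40],[0,0,30],[0,0,20],[0,0,19],[0,0,0]],"roll":[0.01,0,0,0,0,0,0,0],"fingers":[1,1,1,1,1,1,1,1]}'
python3 -m crank '{"translation":[[0,0,0],[0,0,0],[0,0,0],[0,0,0],[0,0,0],[0,0,0],[0,0,0],[0,0,0]],"roll":[0,0,0,0,0,0,0,0],"fingers":[0,0,0,0,0,0,0,0]}' 50
```

```text
clock: 2.35
position: [0.4176, -0.2747, 0.0001]
ee_rot: [-0.002, 0.994, -0.112, -0.002]
contact_force: [0.0, 0.1, -0.1]
width: 0.086
gripper_force: 0.0
clock: 3.15
position: [0.4201, -0.2773, 0.0035]
ee_rot: [0.001, 0.994, -0.112, 0.001]
contact_force: [-0.3, -0.4, 6.1]
width: 0.0225
gripper_force: 48.7
```

```bash
python3 -m crank '{"translation":[[0,0,-10],[0,0,-25],[0,0,-30],[0,0,-30],[0,0,-25],[0,0,-10],[0,0,0]],"roll":[0,0,0,0,0,0,0],"fingers":[0,0,0,0,0,0,0]}'
python3 -c "
from h import *
go(.4060,.2689,.13,.381); im,ci=snap('w2')"
```

```text
clock: 3.85
position: [0.4198, -0.2765, 0.1336]
ee_rot: [0.001, 0.994, -0.112, 0.001]
contact_force: [-0.2, 0.6, -2.4]
width: 0.0224
gripper_force: 49.6
shift [-135.2 -528.6    3.6] roll -0.606 yaw -0.225 q6 1.08
```

View pics/w2.png

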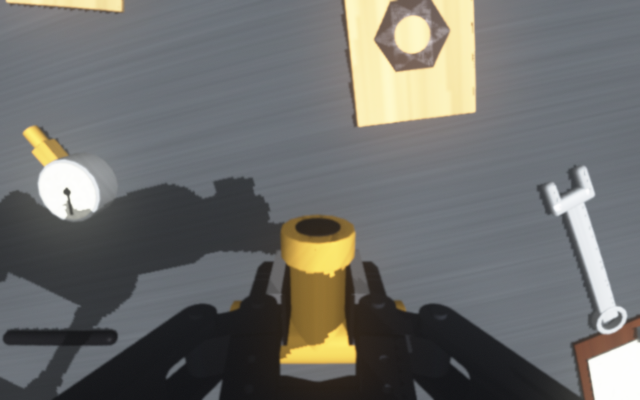

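```bash
python3 -m crank '{"translation":[[-4,-16,0],[-8.5,-33,0],[-9,-36,0],[-9,-36,0],[-9,-36,0],[-9,-36,0],[-9,-36,0],[-9,-36,0]],"roll":[0,0,0,0,0,0,0,0],"fingers":[0,0,0,0,0,0,0,0]}'
python3 -m crank '{"translation":[[-9,-36,0],[-9,-36,0],[-9,-36,0],[-9,-36,0],[-9,-36,0],[-9,-36,0],[-8,-32,0],[-7,-15,0]],"roll":[0,0,0,0,0,0,0,0],"fingers":[0,0,0,0,0,0,0,0]}'
python3 -m crank '{"translation":[[0,0,0],[0,0,0],[0,0,0],[0,0,0],[0,0,0],[0,0,0],[0,0,0],[0,0,0]],"roll":[-0.1,-0.1,-0.1,-0.1,-0.1,-0.1,0,0],"fingers":[0,0,0,0,0,0,0,0]}'
python3 -c "
from h import *
go(.4060,.2689,.0095,.381)"
```

```text
clock: 4.7
position: [0.4113, -0.0004, 0.1308]
ee_rot: [-0.0, 0.994, -0.112, -0.002]
contact_force: [1.1, 0.5, -4.0]
width: 0.0223
gripper_force: 49.6
clock: 5.5
position: [0.4032, 0.2715, 0.1306]
ee_rot: [0.0, 0.994, -0.111, -0.002]
contact_force: [0.7, -0.4, -4.1]
width: 0.0223
gripper_force: 49.7
clock: 6.3
position: [0.4037, 0.2687, 0.1311]
ee_rot: [0.0, 0.983, 0.185, -0.001]
contact_force: [-0.3, -0.0, -4.0]
width: 0.022
gripper_force: 49.7
shift [  2.3   0.7 121.6] roll -0.008 yaw 0.373 q6 1.64
```

```bash
python3 -m crank '{"translation":[[2,1,15],[0,0,30],[0,0,30],[0,0,22],[0,0,12],[0,0,4],[0,0,2],[0,0,0]],"roll":[0,0,0,0,0,0,0,0],"fingers":[0,0,0,0,0,0,0,0]}'
python3 -m crank '{"translation":[[0,0,1.5],[0,0,1.5],[0,0,1],[0,0,0],[0,0,0]],"roll":[0,0,0,0,0],"fingers":[0,0,0,0,0]}'
```

```text
clock: 7.1
position: [0.4077, 0.2688, 0.0175]
ee_rot: [-0.0, 0.983, 0.186, 0.0]
contact_force: [0.4, -0.1, -3.2]
width: 0.0221
gripper_force: 49.7
clock: 7.6
position: [0.4074, 0.2686, 0.0134]
ee_rot: [0.0, 0.982, 0.186, 0.0]
contact_force: [-0.0, -0.7, -3.2]
width: 0.0223
gripper_force: 49.7
```

```bash
python3 -m crank '{"translation":[[0,0,1.5],[0,0,1.5],[0,0,1],[0,0,0.5],[0,0,0],[0,0,0]],"roll":[0,0,0,0,0,0],"fingers":[0,0,0,0,0,0]}'
```

```text
clock: 8.2
position: [0.4073, 0.2686, 0.0088]
ee_rot: [0.0, 0.982, 0.186, -0.0]
contact_force: [-0.3, -0.2, -2.3]
width: 0.0222
gripper_force: 50.0
```

```bash
python3 -m crank '{"translation":[[0,0,1],[0,0,0.5],[0,0,0],[0,0,0],[0,0,0],[0,0,0]],"roll":[0,0,0,0,0,0],"fingers":[0,0,0,0.6,0.6,0.6]}'
python3 -m crank '{"translation":[[0,0,-10],[0,0,-30],[0,0,-40],[0,0,-40],[0,0,-40],[0,0,-40],[0,0,0],[0,0,0]],"roll":[0,0,0,0,0,0,0,0],"fingers":[0.6,0.6,0.6,1,1,1,1,1]}'
python3 -c "
from h import *
go(.475,.105,.23,.265);im,ci=snap('w3')"
```

```text
clock: 8.8
position: [0.4077, 0.2687, 0.0073]
ee_rot: [-0.0, 0.982, 0.186, 0.0]
contact_force: [-0.6, -0.3, 0.4]
width: 0.0512
gripper_force: 0.0
clock: 9.6
position: [0.4077, 0.2688, 0.2086]
ee_rot: [-0.0, 0.982, 0.186, 0.001]
contact_force: [-0.5, -0.8, -0.8]
width: 0.0852
gripper_force: 0.0
shift [  2.7 177.1 -21.4] roll 0.11 yaw 0.375 q6 1.64
```

View pics/w3.png

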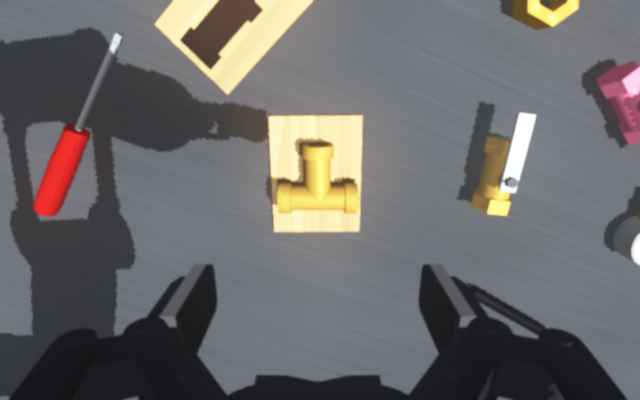

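```bash
python3 -m crank '{"translation":[[0,25,0],[0,36,-5],[0,36,-5],[0,36,-5],[1,28,-4],[1,16,0],[0,0,0],[0,0,0]],"roll":[0,0,0,0,0,0,0.11,0],"fingers":[1,1,1,1,1,1,1,1]}'
python3 - <<'E'
from h import *
np.set_printoptions(precision=4,suppress=True)
go(.467,.1015,.23,.265);im,ci=snap('w4');h=cv2.cvtColor(im,40)
steel=(h[...,1]<40)&(h[...,2]>150)
R=cv2.Rodrigues(ci["rvec"])[0]
for n,x,y,z in(("lever",.492,.108,.042),):
  u,v=cv2.projectPoints(np.array([[x,y,z]]),ci["rvec"],ci["tvec"],ci["mtx"],ci["D"])[0].ravel();print(u,v)
  p=pix(blob(steel,u,v));print(p.min(0),p.max(0));P=rays(ci,p,.042);c,a,s=rect(P);print("lever",c,a,s)
cv2.imwrite("pics/w4c.png",cv2.resize(im[60:260,180:460],None,fx=2.5,fy=2.5))
E
```

```text
clock: 10.45
position: [0.4731, 0.104, 0.2244]
ee_rot: [-0.0, 0.991, 0.131, -0.002]
contact_force: [-0.0, 0.2, 0.3]
width: 0.0852
gripper_force: 0.0
shift [-6.5  0.8 -5.6] roll -0.002 yaw 0.263 q6 1.38
319.29851467907264 149.73714006463464
[308 108] [326 186]
lever [0.4928 0.1105] 0.2552945 (72.27058410644531, 16.346126556396484)
```

View pics/w4c.png

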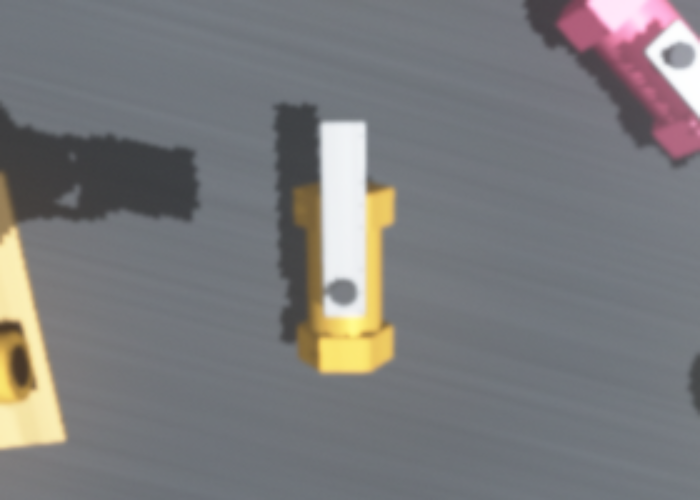

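```bash
python3 -m crank '{"translation":[[-5.5,0.5,20],[0,0,40],[0,0,40],[0,0,40],[0,0,35],[0,0,25],[0,0,12],[0,0,8]],"roll":[0.01,0,0,0,0,0,0,0],"fingers":[1,1,1,1,1,1,1,1]}'
python3 -m crank '{"translation":[[0,0,0],[0,0,0],[0,0,0],[0,0,0],[0,0,0],[0,0,0],[0,0,0],[0,0,0]],"roll":[0,0,0,0,0,0,0,0],"fingers":[0,0,0,0,0,0,0,0]}' 60
python3 -m crank '{"translation":[[0,0,-10],[0,0,-25],[0,0,-30],[0,0,-30],[0,0,-25],[0,0,-10],[0,0,0]],"roll":[0,0,0,0,0,0,0],"fingers":[0,0,0,0,0,0,0]}'
python3 -c "
from h import *
go(.5144-.018*np.cos(.409),.3886+.018*np.sin(.409),.13,-.409); im,ci=snap('w5')"
```

```text
clock: 11.3
position: [0.4671, 0.1031, 0.0044]
ee_rot: [-0.0, 0.992, 0.128, -0.002]
contact_force: [-0.2, 0.1, 0.1]
width: 0.0856
gripper_force: 0.0
clock: 12.1
position: [0.4695, 0.1031, 0.0075]
ee_rot: [-0.0, 0.992, 0.127, 0.001]
contact_force: [-0.9, 1.6, 5.8]
width: 0.0279
gripper_force: 58.8
clock: 12.8
position: [0.4694, 0.1027, 0.1375]
ee_rot: [0.0, 0.992, 0.127, 0.001]
contact_force: [-0.0, 0.3, -5.7]
width: 0.0278
gripper_force: 60.2
shift [ 101.4 -276.4    7.5] roll 0.664 yaw 0.255 q6 1.39
```

View pics/w5.png

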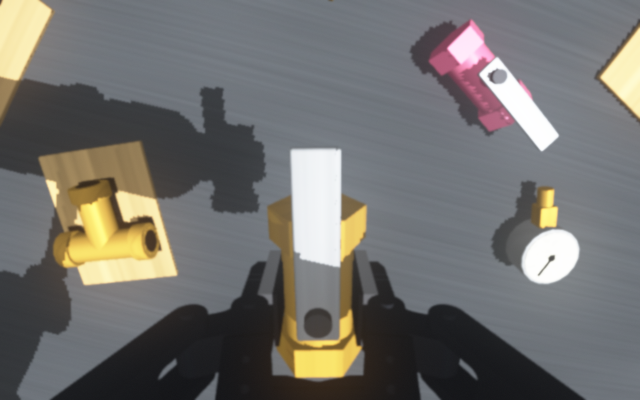

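```bash
python3 -m crank '{"translation":[[6,-15,0],[12,-33,0],[14,-39,0],[14,-39,0],[14,-39,0],[14,-39,0],[14,-39,0],[12,-33,0]],"roll":[0,0,0,0,0,0,0,0],"fingers":[0,0,0,0,0,0,0,0]}'
python3 -m crank '{"translation":[[0,0,0],[0,0,0],[0,0,0],[0,0,0],[0,0,0],[0,0,0],[0,0,0],[0,0,0]],"roll":[0.11,0.11,0.11,0.11,0.11,0.114,0,0],"fingers":[0,0,0,0,0,0,0,0]}'
python3 -c "
from h import *
go(.5144-.016*np.cos(.409),.3886+.016*np.sin(.409),.0125,-.409)"
```

```text
clock: 13.65
position: [0.4947, 0.3965, 0.1333]
ee_rot: [0.001, 0.992, 0.127, -0.002]
contact_force: [1.4, -0.9, -4.1]
width: 0.0278
gripper_force: 60.1
clock: 14.45
position: [0.4952, 0.3944, 0.1343]
ee_rot: [0.001, 0.979, -0.202, -0.001]
contact_force: [0.3, 0.5, -4.4]
width: 0.028
gripper_force: 60.5
shift [  4.   -2.3 121.8] roll 0.002 yaw -0.407 q6 2.54
```

```bash
python3 -m crank '{"translation":[[3,-2,15],[0,0,30],[0,0,30],[0,0,22],[0,0,12],[0,0,5],[0,0,2],[0,0,0]],"roll":[0,0,0,0,0,0,0,0],"fingers":[0,0,0,0,0,0,0,0]}'
python3 -m crank '{"translation":[[0,0,1.5],[0,0,1.5],[0,0,1],[0,0,0],[0,0,0]],"roll":[0,0,0,0,0],"fingers":[0,0,0,0,0]}'
```

```text
clock: 15.25
position: [0.5003, 0.396, 0.0209]
ee_rot: [-0.001, 0.979, -0.203, 0.001]
contact_force: [0.5, -0.1, -4.2]
width: 0.0278
gripper_force: 60.4
clock: 15.75
position: [0.4997, 0.3957, 0.0164]
ee_rot: [-0.0, 0.979, -0.203, 0.0]
contact_force: [0.8, 0.6, -3.9]
width: 0.0276
gripper_force: 60.4
```

```bash
python3 -m crank '{"translation":[[0,0,1.5],[0,0,1.5],[0,0,1],[0,0,0.5],[0,0,0],[0,0,0]],"roll":[0,0,0,0,0,0],"fingers":[0,0,0,0,0,0]}'
```

```text
clock: 16.35
position: [0.4996, 0.3956, 0.0125]
ee_rot: [-0.0, 0.979, -0.203, 0.0]
contact_force: [-2.7, -1.7, 4.9]
width: 0.0282
gripper_force: 61.3
```

```bash
python3 -m crank '{"translation":[[0,0,0],[0,0,0],[0,0,0],[0,0,0]],"roll":[0,0,0,0],"fingers":[0.6,0.6,0.6,0.6]}'
python3 -m crank '{"translation":[[0,0,-10],[0,0,-30],[0,0,-40],[0,0,-40],[0,0,-40],[0,0,-40],[0,0,0],[0,0,0]],"roll":[0,0,0,0,0,0,0,0],"fingers":[0.6,0.6,0.6,1,1,1,1,1]}'
python3 - <<'E'
from h import *
np.set_printoptions(precision=4,suppress=True)
go(.62,.1425,.22,-.1);im,ci=snap('w6')
E
```

```text
clock: 16.75
position: [0.4998, 0.3958, 0.0116]
ee_rot: [-0.0, 0.979, -0.203, 0.0]
contact_force: [-0.8, -0.6, 0.6]
width: 0.0515
gripper_force: 0.0
clock: 17.55
position: [0.5, 0.396, 0.2137]
ee_rot: [-0.001, 0.979, -0.203, 0.001]
contact_force: [-0.1, 0.0, -0.4]
width: 0.0856
gripper_force: 0.0
shift [210.9 184.8  -6.3] roll -0.309 yaw -0.409 q6 2.54
```

View pics/w6.png

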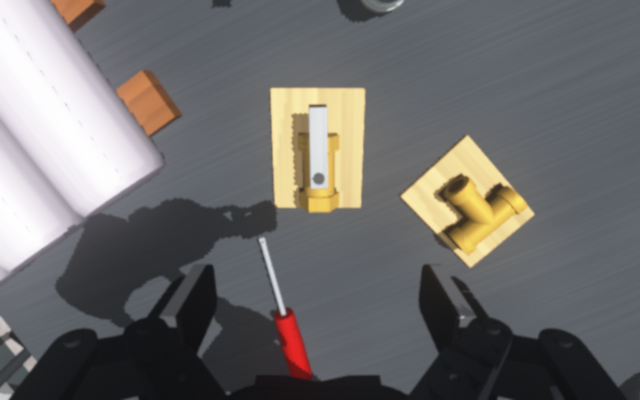

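```bash
python3 -m crank '{"translation":[[14,12,0],[28,25,0],[30,26,0],[30,26,0],[30,26,0],[30,26,0],[30,26,0],[18,17,0]],"roll":[0,0,0,0,0,0,0,0],"fingers":[1,1,1,1,1,1,1,1]}'
python3 -m crank '{"translation":[[0,0,0],[0,0,0],[0,0,0],[0,0,0]],"roll":[-0.1,-0.1,-0.11,0],"fingers":[1,1,1,1]}'
python3 - <<'E'
from h import *
np.set_printoptions(precision=4,suppress=True)
go(.637,.1425,.22,-.1);im,ci=snap('w7');h=cv2.cvtColor(im,40)
u,v=cv2.projectPoints(np.array([[.637,.1425,.026]]),ci["rvec"],ci["tvec"],ci["mtx"],ci["D"])[0].ravel();print(u,v)
u,v=int(u),int(v);cv2.imwrite("pics/w7c.png",cv2.resize(im[v-50:v+50,u-60:u+60],None,fx=5,fy=5));print(u-60,v-50)
E
```

```text
clock: 18.4
position: [0.6195, 0.139, 0.2098]
ee_rot: [0.001, 0.979, -0.204, -0.001]
contact_force: [1.2, -0.3, 0.1]
width: 0.0852
gripper_force: 0.0
clock: 18.8
position: [0.6184, 0.1417, 0.21]
ee_rot: [0.001, 0.999, -0.05, -0.002]
contact_force: [-0.7, 0.4, -0.4]
width: 0.0857
gripper_force: 0.0
shift [ 18.5  -2.6 -10. ] roll -0.0 yaw -0.1 q6 1.79
314.8689252923182 150.3339396474387
254 100
```

View pics/w7c.png

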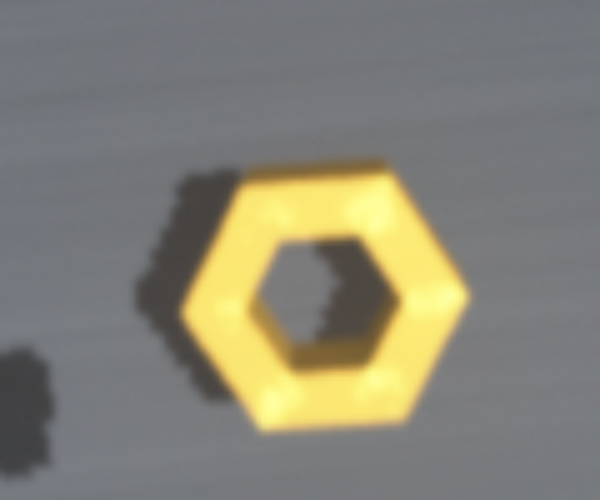

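```bash
python3 - <<'E'
from h import *
np.set_printoptions(precision=4,suppress=True)
ci=camera_info("wrist")
c=np.array([(182,313),(240,180),(392,172),(470,296),(405,422),(262,432)])/5-.4+(254,100)
P=rays(ci,c,.026); o=P.mean(0); d=P-o; print(o,np.hypot(*d.T)*1000)
a=np.arctan2(d[:,1],d[:,0]); k=np.angle(np.exp(6j*a).mean())/6; print("corner dir mod60",k,"flat normal",k+np.pi/6)
for j in(0,1,-1):
    psi=k+np.pi/6+np.pi/2+j*np.pi/3; psi=(psi+np.pi/2)%np.pi-np.pi/2; go(*o,.004,psi)
E
```

```text
[0.6273 0.1403] [26.7906 27.8947 27.4328 27.0156 27.4379 27.5681]
corner dir mod60 0.4858005109328756 flat normal 1.0093992865311745
shift [  9.    0.8 206.2] roll 0.459 yaw -0.102 q6 1.79
shift [  9.    0.8 206.2] roll -0.588 yaw -0.102 q6 1.79
shift [  9.    0.8 206.2] roll -1.635 yaw -0.102 q6 1.79
```

```bash
python3 -m crank '{"translation":[[9,1,0],[0,0,0],[0,0,0],[0,0,0],[0,0,0],[0,0,0],[0,0,0]],"roll":[0,-0.14,-0.14,-0.14,-0.14,-0.03,0],"fingers":[1,1,1,1,1,1,1]}'
python3 -c "
from h import *
go(.6273,.1403,.004,.486)"
```

```text
clock: 19.55
position: [0.6282, 0.1412, 0.2115]
ee_rot: [0.0, 0.97, 0.242, -0.0]
contact_force: [-0.4, 0.8, -0.4]
width: 0.0851
gripper_force: 0.0
shift [ -1.3   0.4 207.5] roll 0.002 yaw 0.488 q6 1.2
```

```bash
python3 -m crank '{"translation":[[-1,0,20],[0,0,40],[0,0,40],[0,0,40],[0,0,33],[0,0,20],[0,0,10],[0,0,5]],"roll":[0,0,0,0,0,0,0,0],"fingers":[1,1,1,1,1,1,1,1]}'
python3 -m crank '{"translation":[[0,0,0],[0,0,0],[0,0,0],[0,0,0],[0,0,0],[0,0,0],[0,0,0]],"roll":[0,0,0,0,0,0,0],"fingers":[0,0,0,0,0,0,0]}' 50
python3 -m crank '{"translation":[[0,0,-10],[0,0,-25],[0,0,-30],[0,0,-30],[0,0,-25],[0,0,-10],[0,0,0]],"roll":[0,0,0,0,0,0,0],"fingers":[0,0,0,0,0,0,0]}'
python3 -c "
from h import *
go(.5142,-.3692,.13,.428); im,ci=snap('w8')"
```

```text
clock: 20.35
position: [0.6269, 0.1408, 0.0029]
ee_rot: [-0.0, 0.97, 0.242, -0.001]
contact_force: [-0.4, 0.3, 0.9]
width: 0.0859
gripper_force: 0.0
clock: 21.05
position: [0.6284, 0.141, 0.0055]
ee_rot: [0.0, 0.97, 0.243, 0.002]
contact_force: [0.1, -1.7, 6.1]
width: 0.0445
gripper_force: 53.6
clock: 21.75
position: [0.6276, 0.1411, 0.1353]
ee_rot: [0.0, 0.97, 0.243, 0.001]
contact_force: [0.4, 0.4, -2.5]
width: 0.0445
gripper_force: 52.7
shift [-340.5  396.6    5.3] roll 0.063 yaw 0.491 q6 1.19
```

View pics/w8.png

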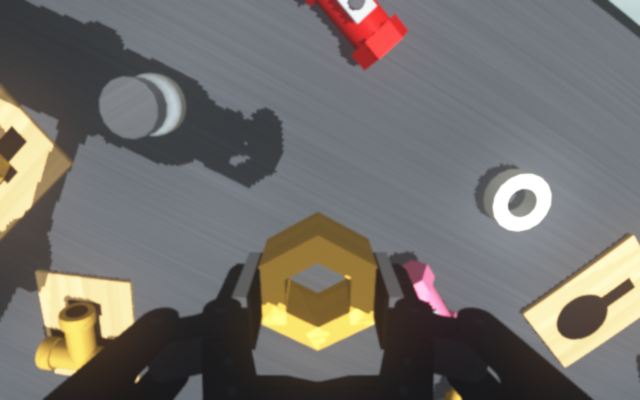

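```bash
python3 -m crank '{"translation":[[-10,12,0],[-21,24,0],[-23,27,0],[-23,27,0],[-23,27,0],[-23,27,0],[-23,27,0],[-23,27,0]],"roll":[0,0,0,0,0,0,0,0],"fingers":[0,0,0,0,0,0,0,0]}'
python3 -m crank '{"translation":[[-23,27,0],[-23,27,0],[-23,27,0],[-23,27,0],[-23,27,0],[-23,27,0],[-21,24,0],[-12,12,0]],"roll":[0,0,0,0,0,0,0,0],"fingers":[0,0,0,0,0,0,0,0]}'
python3 -m crank '{"translation":[[0,0,0],[0,0,0],[0,0,0]],"roll":[0.06,0,0],"fingers":[0,0,0]}'
python3 -c "
from h import *
go(.5142,-.3692,.0105,.428)"
```

```text
clock: 22.6
position: [0.569, -0.1152, 0.1319]
ee_rot: [-0.001, 0.97, 0.243, -0.002]
contact_force: [-0.0, 0.1, -3.2]
width: 0.0449
gripper_force: 52.6
clock: 23.4
position: [0.5115, -0.3712, 0.1318]
ee_rot: [-0.001, 0.97, 0.242, -0.001]
contact_force: [-0.1, 0.7, -2.6]
width: 0.0449
gripper_force: 52.6
clock: 23.7
position: [0.5131, -0.3677, 0.1329]
ee_rot: [-0.001, 0.977, 0.214, -0.001]
contact_force: [0.5, -0.6, -2.9]
width: 0.0447
gripper_force: 52.6
shift [  0.4   1.8 122.4] roll 0.004 yaw 0.432 q6 0.41
```

```bash
python3 -m crank '{"translation":[[0.5,1,15],[0,0,30],[0,0,30],[0,0,22],[0,0,12],[0,0,6],[0,0,2],[0,0,0]],"roll":[0,0,0,0,0,0,0,0],"fingers":[0,0,0,0,0,0,0,0]}'
python3 -m crank '{"translation":[[0,0,1.5],[0,0,1.5],[0,0,1],[0,0,0.5],[0,0,0],[0,0,0]],"roll":[0,0,0,0,0,0],"fingers":[0,0,0,0,0,0]}'
```

```text
clock: 24.5
position: [0.5153, -0.3696, 0.0175]
ee_rot: [0.001, 0.977, 0.214, 0.0]
contact_force: [0.4, 0.1, -2.2]
width: 0.0448
gripper_force: 52.6
clock: 25.1
position: [0.5147, -0.3693, 0.0124]
ee_rot: [0.0, 0.977, 0.214, 0.0]
contact_force: [0.3, -1.2, -2.0]
width: 0.0446
gripper_force: 52.6
```

```bash
python3 -m crank '{"translation":[[0,0,1],[0,0,0.5],[0,0,0.5],[0,0,0.5],[0,0,0],[0,0,0]],"roll":[0,0,0,0,0,0],"fingers":[0,0,0,0,0,0]}'
```

```text
clock: 25.7
position: [0.5146, -0.3693, 0.0106]
ee_rot: [0.0, 0.977, 0.214, 0.0]
contact_force: [-1.5, 0.8, 6.1]
width: 0.0448
gripper_force: 53.5
```

```bash
python3 -m crank '{"translation":[[0,0,0],[0,0,0],[0,0,0],[0,0,0]],"roll":[0,0,0,0],"fingers":[1,1,1,1]}'
python3 -m crank '{"translation":[[0,0,-10],[0,0,-30],[0,0,-40],[0,0,-40],[0,0,-40],[0,0,-40],[0,0,0],[0,0,0]],"roll":[0,0,0,0,0,0,0,0],"fingers":[1,1,1,1,1,1,1,1]}'
python3 - <<'E'
from h import *
go(.4652,-.0966,.21,.499);snap('w9')
E
```

```text
clock: 26.1
position: [0.5148, -0.3694, 0.0096]
ee_rot: [0.0, 0.977, 0.214, 0.0]
contact_force: [-0.8, -1.2, -0.3]
width: 0.0853
gripper_force: 0.0
clock: 26.9
position: [0.5151, -0.3696, 0.2118]
ee_rot: [0.001, 0.977, 0.214, 0.001]
contact_force: [-0.4, -1.1, -1.0]
width: 0.0855
gripper_force: 0.0
shift [  68.7 -268.9    1.8] roll -0.068 yaw 0.431 q6 0.41
```

```bash
python3 -m crank '{"translation":[[5,-18,0],[9,-36,0],[10,-40,0],[10,-40,0],[10,-40,0],[10,-40,0],[9,-36,0],[5.5,-19,0]],"roll":[0,0,0,0,0,0,0,0],"fingers":[1,1,1,1,1,1,1,1]}'
python3 -m crank '{"translation":[[0,0,0],[0,0,0],[0,0,0]],"roll":[-0.068,0,0],"fingers":[1,1,1]}'
python3 - <<'E'
from h import *
np.set_printoptions(precision=4,suppress=True)
im,ci=snap('w10');h=cv2.cvtColor(im,40)
pr=lambda x,y,z:cv2.projectPoints(np.array([[x,y,z]]),ci["rvec"],ci["tvec"],ci["mtx"],ci["D"])[0].ravel()
steel=(h[...,1]<40)&(h[...,2]>200); brass=(h[...,0]>12)&(h[...,0]<32)&(h[...,1]>150)&(h[...,2]>80)
p=pix(blob(steel,*pr(.4652,-.0966,.028)));c,r=cv2.minEnclosingCircle(np.float32(rays(ci,p,.028)*1000));c=np.array(c)/1000
s=rays(ci,pix(blob(brass,*pr(.502,-.0765,.02))),.018).mean(0)
print(pr(.4652,-.0966,.028),p.mean(0),c,r,s,np.hypot(*(s-c)),a:=np.arctan2(*(s-c)[::-1])); go(*c,.004,a)
E
```

```text
clock: 27.75
position: [0.4621, -0.093, 0.2081]
ee_rot: [-0.002, 0.977, 0.215, -0.002]
contact_force: [-0.6, -0.5, -0.8]
width: 0.0851
gripper_force: 0.0
clock: 28.05
position: [0.464, -0.0961, 0.2087]
ee_rot: [-0.001, 0.969, 0.246, -0.001]
contact_force: [-0.5, 0.3, -1.0]
width: 0.0857
gripper_force: 0.0
[319.3063 170.3991] [317.306  167.7624] [ 0.4661 -0.094 ] 24.668399810791016 [ 0.5213 -0.3548] 0.2665353175951079 -1.3624445806620165
shift [  2.8  -1.2 205. ] roll 1.86 yaw 0.497 q6 0.72
```

View pics/w10.png

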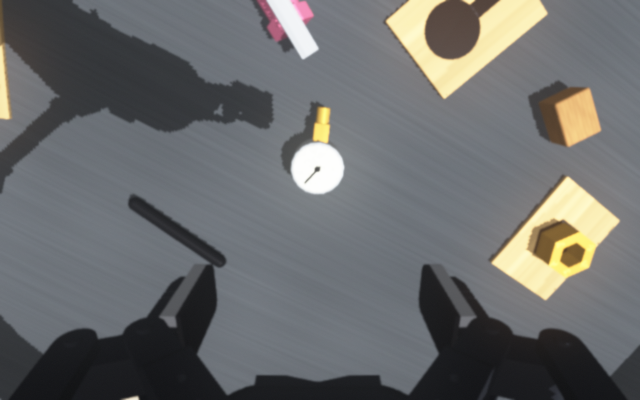

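```bash
python3 - <<'E'
from h import *
im=cv2.imread("pics/w10.png");ci=camera_info("wrist");h=cv2.cvtColor(im,40)
b=(h[...,0]>12)&(h[...,0]<32)&(h[...,1]>120)&(h[...,2]>80)
b[:,:290]=0;b[:,350:]=0;b[:95]=0;b[145:]=0
P=rays(ci,pix(b),.018);s=P.mean(0);c=np.array([.4661,-.094]);print(s,rect(P),np.hypot(*(s-c)),a:=np.arctan2(*(s-c)[::-1]))
go(*c,.004,a)
E
```

```text
[ 0.50218999 -0.07859644] (array([ 0.50289063, -0.07851318]), np.float32(0.4136465), (30.851499557495117, 13.80610466003418)) 0.039239734435675175 0.4034026204751822
shift [  2.8  -1.2 205. ] roll 0.094 yaw 0.497 q6 0.72
```

```bash
python3 -m crank '{"translation":[[1,-1,20],[0,0,40],[0,0,40],[0,0,40],[0,0,32],[0,0,20],[0,0,9],[0,0,4]],"roll":[0.09,0,0,0,0,0,0,0],"fingers":[1,1,1,1,1,1,1,1]}'
python3 -m crank '{"translation":[[0,0,0],[0,0,0],[0,0,0],[0,0,0],[0,0,0],[0,0,0],[0,0,0]],"roll":[0,0,0,0,0,0,0],"fingers":[0,0,0,0,0,0,0]}' 50
python3 -m crank '{"translation":[[0,0,-10],[0,0,-25],[0,0,-30],[0,0,-30],[0,0,-25],[0,0,-10],[0,0,0]],"roll":[0,0,0,0,0,0,0],"fingers":[0,0,0,0,0,0,0]}'
python3 -c "
from h import *
go(.6498-.018*np.cos(.36),-.1508+.018*np.sin(.36),.13,-.36); im,ci=snap('w11')"
```

```text
clock: 28.9
position: [0.4647, -0.0952, 0.0039]
ee_rot: [-0.0, 0.979, 0.202, -0.001]
contact_force: [0.7, -0.2, 0.4]
width: 0.0854
gripper_force: 0.0
clock: 29.6
position: [0.4659, -0.0952, 0.0062]
ee_rot: [0.001, 0.979, 0.203, 0.001]
contact_force: [-1.4, 0.7, 7.1]
width: 0.0483
gripper_force: 51.6
clock: 30.3
position: [0.4658, -0.0952, 0.1363]
ee_rot: [0.001, 0.979, 0.203, 0.002]
contact_force: [-0.1, -0.8, -2.6]
width: 0.0481
gripper_force: 52.1
shift [133.8 111.7   6.3] roll 0.769 yaw 0.409 q6 0.81
```

View pics/w11.png

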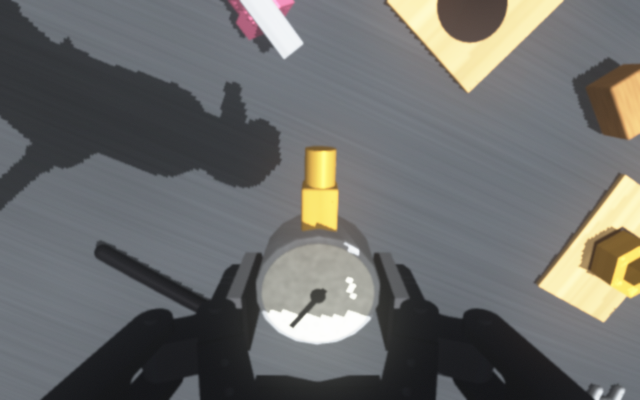

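Gauge held level, stem straight ahead at (320,165). On to its pad.

```bash
python3 -m crank '{"translation":[[13,11,0],[26,22,0],[31,26,0],[31,26,0],[22,18,0],[11,9,0],[0,0,0],[0,0,0]],"roll":[0,0,0,0,0,0,0.12,0.12],"fingers":[0,0,0,0,0,0,0,0]}'
python3 -m crank '{"translation":[[0,0,0],[0,0,0],[0,0,0],[0,0,0],[0,0,0],[0,0,0],[0,0,0]],"roll":[0.12,0.12,0.12,0.12,0.05,0,0],"fingers":[0,0,0,0,0,0,0]}'
python3 -c "
from h import *
go(.6498-.018*np.cos(.36),-.1508+.018*np.sin(.36),.0112,-.36)"
```

```text
clock: 31.15
position: [0.6316, -0.1442, 0.1315]
ee_rot: [-0.001, 0.997, 0.082, -0.002]
contact_force: [-0.3, 0.1, -2.0]
width: 0.0482
gripper_force: 52.2
clock: 31.85
position: [0.6316, -0.1441, 0.133]
ee_rot: [-0.0, 0.984, -0.179, -0.002]
contact_force: [0.5, 0.1, -1.7]
width: 0.0485
gripper_force: 52.1
shift [  1.4  -0.2 121.8] roll -0.0 yaw -0.36 q6 1.6
```

```bash
python3 -m crank '{"translation":[[1,0,15],[0,0,30],[0,0,30],[0,0,22],[0,0,12],[0,0,5],[0,0,2],[0,0,0]],"roll":[0,0,0,0,0,0,0,0],"fingers":[0,0,0,0,0,0,0,0]}'
python3 -m crank '{"translation":[[0,0,1.5],[0,0,1.5],[0,0,1],[0,0,0.5],[0,0,0],[0,0,0]],"roll":[0,0,0,0,0,0],"fingers":[0,0,0,0,0,0]}'
```

```text
clock: 32.65
position: [0.6341, -0.145, 0.0196]
ee_rot: [0.0, 0.984, -0.18, 0.001]
contact_force: [-0.4, -0.4, -2.1]
width: 0.0482
gripper_force: 52.1
clock: 33.25
position: [0.6334, -0.1448, 0.0143]
ee_rot: [0.0, 0.984, -0.18, 0.0]
contact_force: [0.4, -0.4, -1.2]
width: 0.0485
gripper_force: 52.1
```

```bash
python3 -m crank '{"translation":[[0,0,1],[0,0,1],[0,0,0.5],[0,0,0.5],[0,0,0],[0,0,0]],"roll":[0,0,0,0,0,0],"fingers":[0,0,0,0,0,0]}'
```

```text
clock: 33.85
position: [0.6334, -0.1447, 0.0113]
ee_rot: [0.0, 0.984, -0.18, -0.0]
contact_force: [-0.7, -0.1, -1.4]
width: 0.0484
gripper_force: 52.4
```

```bash
python3 -m crank '{"translation":[[0,0,0.5],[0,0,0.5],[0,0,0],[0,0,0],[0,0,0],[0,0,0],[0,0,0],[0,0,0]],"roll":[0,0,0,0,0,0,0,0],"fingers":[0,0,0,0,1,1,1,1]}'
python3 -m crank '{"translation":[[0,0,-10],[0,0,-30],[0,0,-40],[0,0,-40],[0,0,-40],[0,0,-40],[0,0,0],[0,0,0]],"roll":[0,0,0,0,0,0,0,0],"fingers":[1,1,1,1,1,1,1,1]}'
python3 -m crank '{"translation":[[-40,0,0],[-40,0,0],[-40,0,0],[-40,0,0],[-40,0,0],[-40,0,0],[-20,0,0],[0,0,0]],"roll":[0,0,0,0,0,0,0,0],"fingers":[1,1,1,1,1,1,1,1]}'
python3 - <<'E'
from h import *
im=get_image("top");cv2.imwrite("pics/top1.png",im)
cv2.imwrite("pics/crop1.png",cv2.resize(im[115:275,165:475],None,fx=2.5,fy=2.5,interpolation=cv2.INTER_CUBIC));print(manip.get_state()["position"])
E
```

```text
clock: 34.65
position: [0.6335, -0.1448, 0.0101]
ee_rot: [0.0, 0.984, -0.18, 0.0]
contact_force: [-0.4, 0.0, -0.1]
width: 0.0855
gripper_force: 0.0
clock: 35.45
position: [0.6339, -0.1449, 0.2123]
ee_rot: [0.0, 0.984, -0.18, 0.002]
contact_force: [0.6, 0.6, -0.4]
width: 0.0852
gripper_force: 0.0
clock: 36.25
position: [0.3861, -0.0513, 0.209]
ee_rot: [-0.0, 0.984, -0.179, -0.002]
contact_force: [-0.3, -0.6, 0.2]
width: 0.0852
gripper_force: 0.0
[ 0.38867926 -0.05229006  0.20949469]
```

View pics/crop1.png

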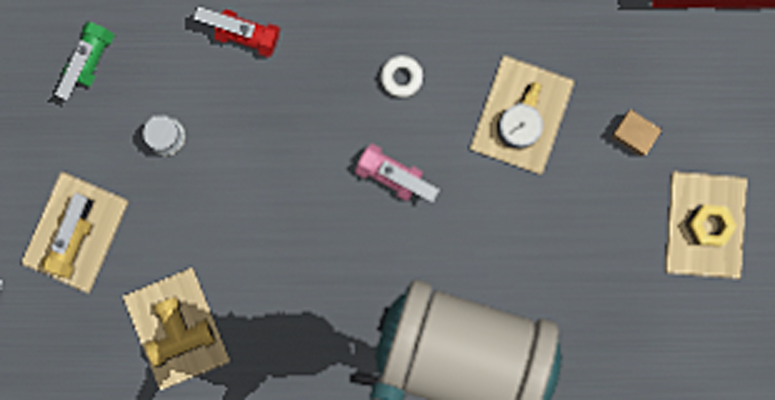

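```bash
python3 - <<'E'
from h import *
np.set_printoptions(precision=4,suppress=True)
im=cv2.imread("pics/top1.png"); ci=camera_info("top"); h=cv2.cvtColor(im,40)
steel=(h[...,1]<40)&(h[...,2]>150)
def inpad(p,c,a): d=np.array(p)-c; return np.round(1000*np.array([d@[np.cos(a),np.sin(a)],d@[-np.sin(a),np.cos(a)]]),1)
f=lambda x,y:[[x/2.5+164.7,y/2.5+114.7]]
p=rays(ci,pix(blob(steel,373,165)),.033);print("gauge",inpad(rect(p)[0],(.6498,-.1508),-.36),rect(p)[2])
c,a,s=rect(rays(ci,pix(blob(steel,194,204)),.047));print("valve",inpad(c,(.5144,.3886),-.409)-[26,0],a+.409,s)
p=rays(ci,f(712,226),.031)[0];print("nut",inpad(p,(.5142,-.3692),-.095))
p=rays(ci,f(180,340),.03)[0];print("tee run middle",inpad(p,(.3977,.2656),.381))
E
```

```text
gauge [-17.1  -1.4] (47.16766357421875, 44.46706008911133)
valve [-16.8  -0. ] 0.004208088 (72.05462646484375, 17.72090721130371)
nut [-3.  -0.3]
tee run middle [-15.5  -4.3]
```

```bash
python3 -c "
from rig import manip
print(manip.sign_off())"
```

```text
the job is handed in; nothing more can be done
None
```

All four fittings were set down on their pads and released, and the job was handed in with about 36 s on the clock; the last top view put gauge and valve within 1.5 mm of their targets and nut and tee (centres picked by eye) within about 5 mm, but the hand-in returned no verdict.

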